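# Check the bench reader with its reference blocks

## Task

Check the bench reader with whichever reference blocks are out on the bench, taking them from longest to shortest: lay the block flat on the reader's plate and push it fully home with its long side against the back stop and its end against the side stop, then swing the sprung lever right to its stop and let it spring back while the block stays home. Put every block away, lying down in its own slot of the storage tray (the one of its length), and leave the glassware and other things on the bench where they are.

Things in the scene. Friction and masses are not known exactly. Their poses are not given: they have to be found in the camera images.
- datum (a point): datum corner of the fixed white bench reader: where its two stops meet, on the surface of its aluminium plate (30 mm above the bench; it reaches to x -82, y -135 mm). x points to the back stop (away from the robot at zero yaw), y along it to the side stop, z up. The stops are steel bars 12 mm thick, 8 mm high: back stop face at x = 0, 107 mm long; side stop face at y = 0, 70 mm long
- pivot (a point): axis of the reader's sprung lever, on top of the grey housing behind the back stop; axes as datum; 95 mm in x, 5 mm in y, 15 mm in z from datum. The housing's top is 15 mm above the plate; it spans x 42 to 150, y -140 to 30 mm from datum. Reader 235 x 170 mm
- lever_knob (a point): on the axis of the lever's black upright round knob (16 mm diameter), 47 mm above the plate, 12 mm below the knob's top, 23 mm above the top of the steel arm; 75 mm from the pivot. Its axes turn with the lever: at the stop they are parallel to datum's
- advance (a joint): lever angle, rad: 0 at rest, 1.0 at its stop; anticlockwise from above. The knob, on the -y side of the pivot, goes 72 mm in datum's +x, from 36 mm nearer than the pivot to 36 mm beyond it, in a flat arc. A spring (1.2 N at the knob at rest, 3.2 N at the stop) returns it to 0 when let go
- a_mid (a point): centre of reference block a, the longest: plain aluminium bar 92 mm long (x) x 34 mm wide (y) x 30 mm high (z), about 244 g; None if absent. It starts flat on the bench
- b_mid (a point): centre of reference block b, the second longest: plain aluminium bar 76 mm long (x) x 34 mm wide (y) x 30 mm high (z), about 202 g; None if absent. It starts flat on the bench
- c_mid (a point): centre of reference block c, the third longest: plain aluminium bar 60 mm long (x) x 34 mm wide (y) x 30 mm high (z), about 159 g; None if absent. It starts flat on the bench
- d_mid (a point): centre of reference block d, the shortest: plain aluminium bar 44 mm long (x) x 34 mm wide (y) x 30 mm high (z), about 117 g; None if absent. It starts flat on the bench
- slot_a (a point): centre, at the rim, of block a's slot in the white storage tray: 98 mm long (x) x 40 mm wide (y), 10 mm deep, chamfered rim 16 mm above the bench; a block put away stands 20 mm out of it. Beside each slot a paper label with a black bar nearly as long as its block. Tray 206 x 150 mm, fixed to the bench
- slot_b (a point): centre, at the rim, of block b's slot in the white storage tray: 82 mm long (x) x 40 mm wide (y), 10 mm deep, chamfered rim 16 mm above the bench; a block put away stands 20 mm out of it. Beside each slot a paper label with a black bar nearly as long as its block. Tray 206 x 150 mm, fixed to the bench
- slot_c (a point): centre, at the rim, of block c's slot in the white storage tray: 66 mm long (x) x 40 mm wide (y), 10 mm deep, chamfered rim 16 mm above the bench; a block put away stands 20 mm out of it. Beside each slot a paper label with a black bar nearly as long as its block. Tray 206 x 150 mm, fixed to the bench
- slot_d (a point): centre, at the rim, of block d's slot in the white storage tray: 50 mm long (x) x 40 mm wide (y), 10 mm deep, chamfered rim 16 mm above the bench; a block put away stands 20 mm out of it. Beside each slot a paper label with a black bar nearly as long as its block. Tray 206 x 150 mm, fixed to the bench
- block_a: block a; origin at the centre of its underside
- block_b: block b; origin at the centre of its underside
- block_c: block c; origin at the centre of its underside
- block_d: block d; origin at the centre of its underside
- beaker: glass beaker, 85 mm high, bystander; origin at the centre of its underside
- amber: amber bottle, 110 mm high, bystander; origin at the centre of its underside
- jar: small clear jar, 50 mm high, bystander; origin at the centre of its underside
- petri: closed glass dish, 64 mm across, 14 mm high, bystander; origin at the centre of its underside
- vial: small amber vial, 55 mm high, bystander; origin at the centre of its underside
- spatula: spatula lying on the bench, 150 mm long, bystander; origin at its middle
There are look-alikes about, which are no part of the job. What is shaped like the block_a but turquoise is not meant.

How it is judged:
By the outcome, as a careful person would: the job done as asked, in the order asked, and still so for the second after the job is handed in, with the robot touching nothing.
Of block_a, block_b, block_c, block_d only 2 to 3 are there at a start; the rules pass over those that are not, and their reading is None.
At some moment in a run one of block_a, block_b, block_c, block_d may be knocked a few centimetres aside while the robot is not near it.
Once in a run the grip may slacken for a moment while it holds something.
It also fails if it takes over 210 s, if anything falls off the work surface, if the arm or the gripper's body presses on something with over 40 N, if the wrist force passes 120 N, or if a joint passes its speed limit or range.

## Robot

A 6-joint arm with a two-finger parallel gripper is mounted at the origin on the work surface. World frame = base frame: x ahead of the robot, y to its left, z up, the work surface at z = 0. Lengths are in m, angles in rad, forces in N, time in s.
With the tool pointing down it reaches from about 0.325 to 0.9 m from the base axis. Payload 6.1 kg.
Tool frame: the origin (TCP) lies midway between the tips of the shut fingers; the grasp point (between the pads) lies 19 mm behind it; x points along the fingers, y is the direction in which the jaws open and shut, and the axes are right-handed (so a half turn about x gives the same grasp; the last joint's range is limited). The gripper opens to 85 mm and grips with 20 to 120 N. Pads are 22 mm wide; open, the fingers measure 114 mm over their backs; the gripper's body (76 mm by 85 mm) begins 54 mm behind the grasp point. The pads swing forward as they close: fully open they stand 13 mm farther back than shut.
Start: joints at [-1.285, 0.22, 1.526, -0, 1.395, -0.126], TCP at [0.25, -0.573, 0.231] pointing down, gripper open.
Joint ranges: [-2.98, 2.98], [-0.91, 2.08], [0.09, 2.57], [-1.24, 4.39], [0.2, 2.65], [-2.68, 2.68]. Speed limits (rad/s): [2.57, 2.57, 3.01, 3.14, 3.14, 3.14].

## Interface

Orientations are given as [roll, pitch, yaw] about the fixed x, y, z axes, in that order (R = Rz(yaw) Ry(pitch) Rx(roll)).
In Python, from plant import movep, move_l, set_joints, gripper_to, hold, inverse_kinematics, observe, get_image, get_calibration, Unreachable, job_done gives the robot as it stands. Calls block until the motion is done:
- movep(position, orientation): joint-space move of the TCP to a pose.
- move_l(position, feed=0.15, rotation=None, max_force=None): straight line of the TCP; rotation=None keeps the orientation; feed is the mean speed in m/s. With max_force (N) it stops when the force on the tool has changed by that much, and returns True; else False.
- set_joints(angles): joint-space move.
- gripper_to(opening, f_grip=None): finger opening in m; f_grip is the grip in N (None keeps the last); returns when the fingers have stopped.
- hold(seconds).
- inverse_kinematics(position, orientation): joint angles nearest the present ones, or None.
- observe(): the state.
- get_image(name): name is "scene" or "top" or "wrist"; returns (picture, depth): 480x640x3 uint8, red, green, blue; 480x640 float32, m along the optical axis (not along the pixel's ray), 0 where there is no reading.
- get_calibration(name): a dict with "intrinsics" (3x3 intrinsics, pixels), "world_from_camera" (4x4, takes a point from camera to world coordinates). Camera axes: x right, y down, z forward; pixel columns grow to the right and rows downward; lengths in m; the calibration is good to about 2 mm. A picture is of the moment at which its call begins: read the wrist's pose just before it. get_calibration takes no time and is no camera call; for the wrist camera it gives the pose at the moment of the call.
A pose or a line that the arm cannot do raises Unreachable and nothing moves.
- job_done(): hands the job in, once; it reports no verdict.
The state is a dict: "time_s": time; "q": joint angles; "joint_velocities": joint speeds; "joint_torque": joint torques, N m; "eef_pos": TCP position; "tcp_rot": TCP orientation; "ft_force": force on the tool from outside, world axes, zero at the start; "torque": the same for the moment, N m; "opening": finger opening in m.
Only numpy, scipy, OpenCV 4.12 (cv2) and the standard library are available. Lean on these libraries where they do the work, as an engineer would, in place of code of your own. Each camera call takes 0.05 s, during which the arm holds its last target. There are 200 camera calls.

## Working session

There is one attempt and no reset: what is moved stays moved. The work goes in short steps, each a Python script; the robot and the scene stay as the last script left them, time stands still between calls to the robot, and variables do not carry over. Pictures are saved under pics/ and viewed, about 12 in all and at most 16, crops included, and the job is handed in when it is done.

```bash
ls; mkdir -p pics; python3 - <<'E'
from plant import *
import cv2,numpy as np
for n in("top","scene"):
    p,d=get_image(n); cv2.imwrite(f"pics/{n}0.png",p[:,:,::-1]); np.save(f"pics/{n}0d.npy",d)
    c=get_calibration(n); print(n,np.round(c["intrinsics"],1).tolist(),np.round(c["world_from_camera"],3).tolist())
s=observe();print(s["time_s"],s["tcp_rot"],s["opening"],s["eef_pos"])
E
```

```text
pics
top [[443.2, 0.0, 320.5], [0.0, 443.2, 244.2], [0.0, 0.0, 1.0]] [[-0.003, -0.988, 0.152, 0.434], [-1.0, 0.004, 0.004, -0.017], [-0.004, -0.152, -0.988, 1.085], [0.0, 0.0, 0.0, 1.0]]
scene [[529.4, 0.0, 318.1], [0.0, 529.4, 245.9], [0.0, 0.0, 1.0]] [[0.714, 0.415, -0.563, 1.262], [0.7, -0.447, 0.557, -0.637], [-0.021, -0.792, -0.61, 0.804], [0.0, 0.0, 0.0, 1.0]]
0.1 [-1.6972945   1.56903003  1.85606033] 0.08572304006201649 [ 0.24999644 -0.57223383  0.23028535]
```

View pics/top0.png

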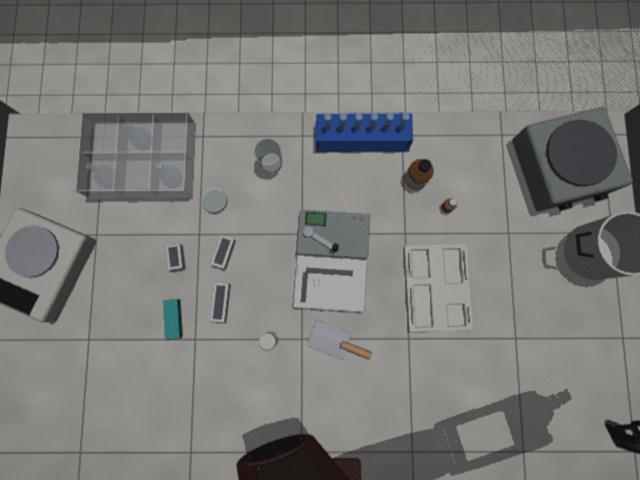

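View pics/scene0.png

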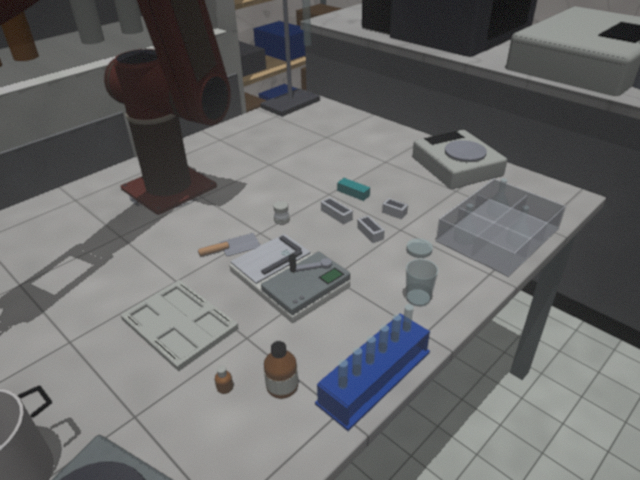

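The top view shows three grey bars at (220,302), (223,252) and (175,257), plus a turquoise look-alike at (172,319). The reader is at about (332,260) with its lever knob near (334,247), and the tray is at about (438,288). Next I'll measure them and look at an enlarged crop.

```bash
cat > h.py <<'E'
from plant import *
import cv2,numpy as np
def world(n,d,c=None):
    c=c or get_calibration(n); K=c["intrinsics"];T=np.array(c["world_from_camera"])
    v,u=np.mgrid[:480,:640]
    P=np.stack([(u-K[0][2])/K[0][0]*d,(v-K[1][2])/K[1][1]*d,d],-1)
    return P@T[:3,:3].T+T[:3,3]
def ray(n,uv,z,c=None):
    c=c or get_calibration(n); K=np.array(c["intrinsics"]);T=np.array(c["world_from_camera"])
    uv=np.atleast_2d(uv).astype(float); r=np.c_[(uv[:,0]-K[0,2])/K[0,0],(uv[:,1]-K[1,2])/K[1,1],np.ones(len(uv))]@T[:3,:3].T
    return T[:3,3]+r*((z-T[2,3])/r[:,2])[:,None]
def rect(P):
    """min area rect of xy points -> centre, long, short, yaw of long side in (-90,90]"""
    (cx,cy),(w,h),a=cv2.minAreaRect((P[:,:2]*1000).astype(np.float32))
    if w<h: w,h,a=h,w,a+90
    a=(a+90)%180-90
    return cx,cy,w,h,a
E
python3 - <<'E'
from h import *
p=cv2.imread("pics/top0.png");d=np.load("pics/top0d.npy");W=world("top",d)
z=W[:,:,2]; print("bench z",np.median(z[380:400,100:220]))
for nm,(u0,u1,v0,v1),zl,zh in [("left",(150,245,220,350),.02,.045),("tray",(395,480,235,340),.008,.03),("housing",(285,380,200,262),.037,.055),("plate",(285,375,240,320),.022,.0345)]:
    m=np.zeros(z.shape,np.uint8); m[v0:v1,u0:u1]=((z>zl)&(z<zh)&(d>0))[v0:v1,u0:u1]
    n,l,s,c=cv2.connectedComponentsWithStats(m)
    for i in range(1,n):
        if s[i,4]>80: print(nm,s[i],"c/L/W/yaw",np.round(rect(W[l==i]),1),"z",np.round(np.median(z[l==i]),4),"bgr",np.median(p[l==i],axis=0))
a=cv2.resize(p[190:350,150:350],None,fx=4,fy=4,interpolation=cv2.INTER_CUBIC)[:,:800]
cv2.imwrite("pics/crop1.png",a[:600])
E
```

```text
bench z -0.00011742164492067886
left [211 235  24  34 462] c/L/W/yaw [579.9 224.2  75.9  35.2 -17.8] z 0.03 bgr [101. 100.  99.]
left [166 244  18  27 375] c/L/W/yaw [567.3 340.1  60.4  35.1   9. ] z 0.0298 bgr [101.  98.  98.]
left [210 283  19  40 588] c/L/W/yaw [458.5 227.5  91.9  35.2  -4.4] z 0.0301 bgr [98.  97.  96.5]
left [163 299  17  41 613] c/L/W/yaw [420.  340.2  92.   36.6   6.5] z 0.0301 bgr [117. 118.  47.]
tray [ 404  244   69   88 3612] c/L/W/yaw [ 493.2 -294.7  206.7  151.7    1.4] z 0.016 bgr [152. 159. 157.]
housing [ 297  210   73   49 2999] c/L/W/yaw [619.6 -43.5 169.9 108.7  85.9] z 0.0453 bgr [112. 112. 106.]
plate [ 293  254   74   59 3199] c/L/W/yaw [503.  -35.1 169.2 127.2  86. ] z 0.0293 bgr [164. 165. 166.]
```

View pics/crop1.png

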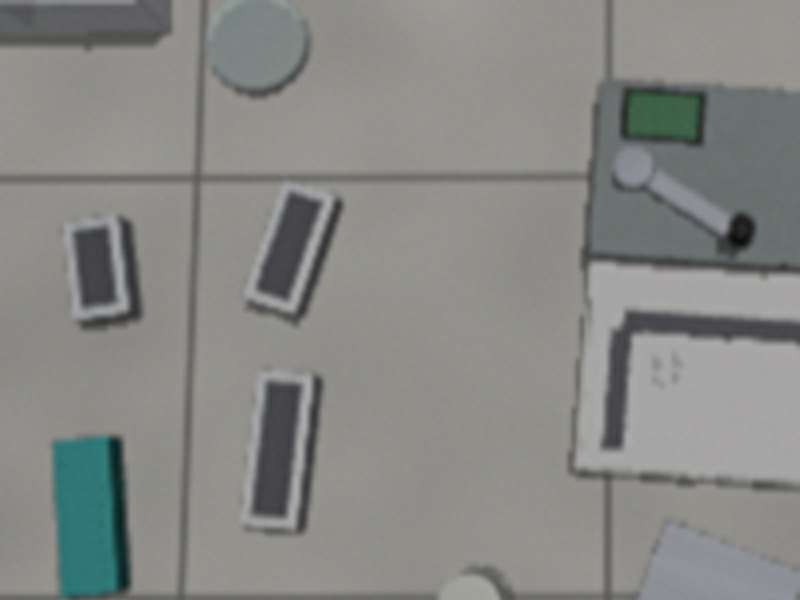

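The crop confirms the three plain aluminium bars, matched by measured length:
- **a:** (220,302), 92 mm
- **b:** (223,252), 76 mm
- **c:** (175,257), 60 mm

d is absent. The turquoise bar at (172,319), also 92 mm, is the look-alike and is excluded. Next I'll measure the slots and the datum.

```bash
python3 - <<'E'
from h import *
p=cv2.imread("pics/top0.png");d=np.load("pics/top0d.npy");W=world("top",d);z=W[:,:,2]
m=np.zeros(z.shape,np.uint8); m[240:335,400:475]=(np.abs(z-.016)>.0025)[240:335,400:475]
n,l,s,c=cv2.connectedComponentsWithStats(m,connectivity=4)
for i in range(1,n):
    if 150<s[i,4]<1200:
        v,u=np.nonzero(l==i); print(s[i],np.round(rect(ray("top",np.c_[u,v],.016)),1))
# stops: z~38mm
m=np.zeros(z.shape,np.uint8); m[255:312,290:368]=((z>.0345)&(z<.0395))[255:312,290:368]
g=cv2.cvtColor(p,cv2.COLOR_BGR2GRAY)
yaw=np.deg2rad(-4.1);ex=np.array([np.cos(yaw),np.sin(yaw)]);ey=np.array([-ex[1],ex[0]])
D=np.array([.6196,-.0435])-.096*ex+.055*ey; print("datum",D)
Q=(W[:,:,:2]-D); A=Q@ex;B=Q@ey
dark=np.zeros(z.shape,bool);dark[262:306,296:362]=(g<115)[262:306,296:362]
k=dark&(A<.02); v,u=np.nonzero(k); R=ray("top",np.c_[u,v],.038)[:,:2]-D
a,b=R@ex*1e3,R@ey*1e3
for y0 in range(-95,0,15):
    t=a[(b>y0)&(b<y0+10)]; print("back bar y",y0,np.round([t.min(),t.max()],1) if len(t) else None)
for x0 in range(-65,0,15):
    t=b[(a>x0)&(a<x0+10)&(b>-20)]; print("side bar x",x0,np.round([t.min(),t.max()],1) if len(t) else None)
pk=(g<45);sub=np.zeros_like(pk);sub[225:258,320:350]=pk[225:258,320:350]
v,u=np.nonzero(sub);R=ray("top",np.c_[u,v],.089)[:,:2].mean(0)-D;print("knob rel",R@ex,R@ey)
E
```

```text
[411 248  19  31 470] [ 551.8 -254.2   73.    43.7   -1.9]
[442 248  21  37 581] [ 544.  -330.4   87.    46.4    1.1]
[412 283  23  46 731] [ 449.5 -256.9  107.9   47.8    2.9]
[445 303  21  24 379] [ 4.280e+02 -3.338e+02  5.410e+01  4.800e+01 -2.000e-01]
datum [0.52777804 0.018223  ]
back bar y -95 [ 1.9 11.8]
back bar y -80 [ 0.9 10.9]
back bar y -65 [-0.2 12. ]
back bar y -50 [ 1.2 11.1]
back bar y -35 [ 0.5 10.2]
back bar y -20 [ 1.5 11.6]
back bar y -5 [-67.8  10.5]
side bar x -65 [ 0.8 10.6]
side bar x -50 [-0.  11.9]
side bar x -35 [ 0.5 10.6]
side bar x -20 [-0.2 11.6]
side bar x -5 [-18.2  10. ]
knob rel 0.05574300533767128 -0.05984209897318563
```

Datum, tray and knob readings agree with each other. Next I pick up a and put it on the reader plate.

```bash
cat >> h.py <<'E'
YR=np.deg2rad(-4.1); EX=np.array([np.cos(YR),np.sin(YR)]); EY=np.array([-EX[1],EX[0]]); DAT=np.array([.5278,.0182])
LEN=dict(a=.092,b=.076,c=.060)
def dp(x,y): return DAT+x*EX+y*EY
def O(yaw): return [0,np.pi/2,yaw]
RY=YR-np.pi/2
def save(n,name,pic): cv2.imwrite(f"pics/{name}.png",pic[:,:,::-1])
def blocks(zlo=.02,zhi=.07):
    """aluminium bars seen from above: name -> (x,y,yaw rad,ztop), by length"""
    p,d=get_image("top"); W=world("top",d); z=W[:,:,2]; out=[]
    sat=p.max(2).astype(int)-p.min(2)
    for lo,hi in((.021,.04),(.053,.067)):
        m=((z>lo)&(z<hi)&(sat<25)&(d>0)).astype(np.uint8)
        n,l,s,c=cv2.connectedComponentsWithStats(m)
        for i in range(1,n):
            if 150<s[i,4]<900:
                r=rect(W[l==i])
                if 50<r[2]<100 and 30<r[3]<41: out.append(tuple(np.round(r,1))+(round(float(np.median(z[l==i])),4),))
    return out
def st(tag=""):
    s=observe(); print(tag,"t%.1f"%s["time_s"],"tcp",np.round(s["eef_pos"]*1e3,1) if hasattr(s["eef_pos"],'shape') else s["eef_pos"],"open %.1f"%(s["opening"]*1e3),"F",np.round(s["ft_force"],1))
    return s
def pick(x,y,yaw,z,opening=.06,up=.11):
    gripper_to(opening,60)
    movep([x,y,max(up,z+.06)],O(yaw)); move_l([x,y,z],feed=.12)
    gripper_to(0.0,80); move_l([x,y,up],feed=.15); return st("picked")
def place_reader(L):
    q=dp(-.017-.006,-L/2-.006)
    movep([*q,.11],O(RY)); s=st("over reader")
    print("contact",move_l([*q,.0385],feed=.05,max_force=6)); st("down")
def release():
    gripper_to(.06); x,y,z=observe()["eef_pos"]; move_l([x,y,.105],feed=.2); 
E
python3 - <<'E'
from h import *
B=blocks();print(B)
a=[r for r in B if r[2]>86 and abs(r[1]-227)<60][0]
pick(a[0]/1e3,a[1]/1e3,np.deg2rad(a[4]),.010)
place_reader(LEN["a"])
p,d=get_image("scene");save("scene","s1",p)
E
```

```text
[(np.float64(579.5), np.float64(224.2), np.float64(76.0), np.float64(36.0), np.float64(-18.1), 0.0302), (np.float64(567.2), np.float64(340.3), np.float64(60.7), np.float64(35.7), np.float64(9.0), 0.03), (np.float64(458.6), np.float64(227.5), np.float64(91.9), np.float64(35.0), np.float64(-5.0), 0.0301)]
picked t5.6 tcp [457.7 227.2 108.9] open 32.0 F [-1.  -0.7 -3.4]
over reader t6.6 tcp [500.6 -31.3 109.2] open 32.2 F [-0.5  0.6 -2.4]
contact True
down t7.9 tcp [501.  -32.   41.3] open 32.5 F [0.5 0.5 4.7]
```

View pics/s1.png

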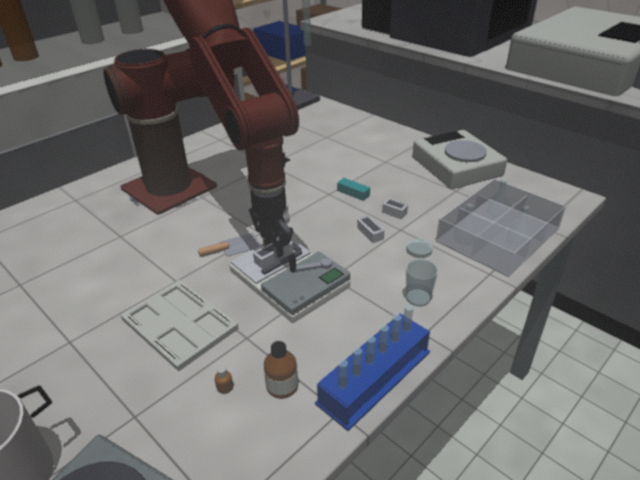

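Block a is flat on the plate at about (275,255) in the scene view, held in the gripper. Next I release it and push it home.

```bash
cat >> h.py <<'E'
ZP=.040
def push_x(L,reach=.018,x0=-.075):
    """shut fingers push the long side toward the back stop"""
    q=dp(x0,-L/2); movep([*q,.105],O(RY)); move_l([*q,ZP],feed=.15)
    r=move_l([*dp(-.034-.0145+reach,-L/2),ZP],feed=.04,max_force=10)
    e=(np.array(observe()["eef_pos"][:2])-DAT); print("push x hit",r,"datum xy",np.round([e@EX*1e3,e@EY*1e3],1))
    move_l([*dp(x0,-L/2),ZP],feed=.15); move_l([*dp(x0,-L/2),.105],feed=.25)
def push_y(L,reach=.018,back=.03):
    q=dp(-.018,-L-.011-back); movep([*q,.105],O(RY)); move_l([*q,ZP],feed=.15)
    r=move_l([*dp(-.018,-L-.011+reach),ZP],feed=.04,max_force=10)
    e=(np.array(observe()["eef_pos"][:2])-DAT); print("push y hit",r,"datum xy",np.round([e@EX*1e3,e@EY*1e3],1))
    move_l([*q,ZP],feed=.15); move_l([*q,.105],feed=.25)
E
python3 - <<'E'
from h import *
release(); gripper_to(0); st("shut")
L=LEN["a"]; push_x(L); push_y(L); push_x(L)
st()
p,d=get_image("wrist");c=get_calibration("wrist");save("w","w1",p)
E
```

```text
shut t9.4 tcp [498.9 -31.5 104.8] open -0.1 F [-0.1  0.1 -0.1]
push x hit True datum xy [-47.3 -45.9]
push y hit True datum xy [ -18.  -102.8]
push x hit True datum xy [-47.3 -45.9]
 t17.0 tcp [451.8 -22.7 106.7] open 0.3 F [ 0.1 -0.9 -0.2]
```

View pics/w1.png

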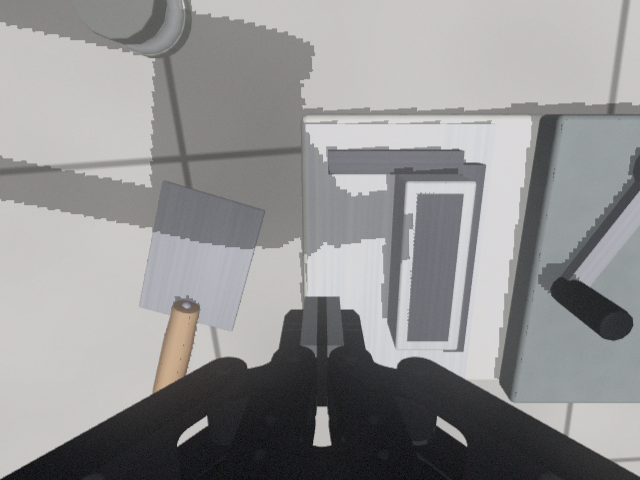

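Block a is seated at wrist-view (435,265), flush with both stops, and the push readings match its nominal home position. Next I swing the lever.

```bash
cat >> h.py <<'E'
def lever():
    q=dp(.022,-.065); movep([*q,.108],O(RY)); move_l([*q,.067],feed=.12)
    r=move_l([*dp(.118,-.065),.067],feed=.06,max_force=12)
    e=(np.array(observe()["eef_pos"][:2])-DAT); print("lever stop",r,"datum xy",np.round([e@EX*1e3,e@EY*1e3],1)); st()
    hold(.2); move_l([*q,.067],feed=.1); move_l([*q,.12],feed=.2)
E
python3 - <<'E'
from h import *
lever()
movep([.42,-.16,.25],O(RY)); hold(.2)
st(); print(blocks())
p,d=get_image("top");save("t","t2",p[190:350,150:350].repeat(4,0).repeat(4,1)[:600])
E
```

```text
lever stop True datum xy [109.6 -63.8]
 t19.4 tcp [632.6 -53.3  65.3] open -0.0 F [-3.2 -0.1  2.1]
 t22.1 tcp [ 420.1 -159.1  248.6] open -0.0 F [ 0.2 -0.2 -1.2]
[(np.float64(579.5), np.float64(223.8), np.float64(76.0), np.float64(35.3), np.float64(-16.7), 0.0302), (np.float64(567.1), np.float64(340.1), np.float64(60.7), np.float64(35.3), np.float64(7.8), 0.03), (np.float64(507.5), np.float64(-26.6), np.float64(92.0), np.float64(34.2), np.float64(86.0), 0.0602)]
```

View pics/t2.png

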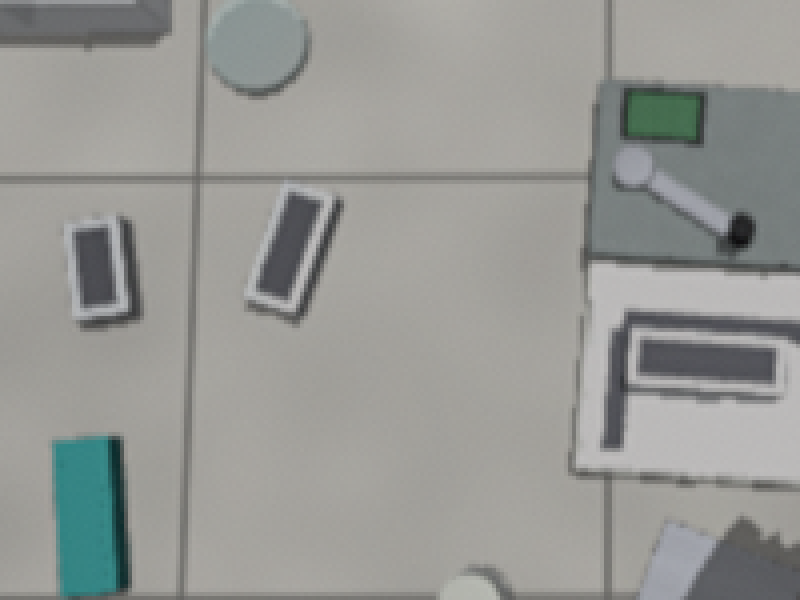

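Block a reads (507.5, −26.6) at 86.0°, against an expected home of (507.6, −26.5) at 85.9°. The lever stopped at 109.6 mm (nominal 109.7) and is back at rest at crop (740,230). Next I take a close look at the tray slots before carrying a over.

```bash
python3 - <<'E'
from h import *
movep([.49,-.36,.24],O(RY)); hold(.3)
c=get_calibration("wrist"); p,d=get_image("wrist"); save("w","w2",p); np.save("pics/w2d.npy",d); W=world("wrist",d,c); z=W[:,:,2]
np.save("pics/w2W.npy",W)
tr=(np.abs(z-.016)<.003)&(d>0)
m=tr.astype(np.uint8); n,l,s,cc=cv2.connectedComponentsWithStats(m); i=1+np.argmax(s[1:,4])
print("tray",s[i],np.round(rect(W[l==i]),1), np.median(z[l==i]))
h=((z<.0115)&(z>.002)&(d>0)).astype(np.uint8); n,l,s,cc=cv2.connectedComponentsWithStats(h,connectivity=4)
for i in range(1,n):
    if s[i,4]>1200: print(s[i],np.round(rect(W[l==i]),1))
E
```

```text
tray [  188    20   250   200 25573] [ 493.5 -294.6  207.   150.4    1.3] 0.015719386435809446
[ 344   44   80   58 3865] [ 551.9 -253.8   66.5   40.5    1.2]
[ 206   54  119   61 5613] [ 449.5 -256.2   98.5   40.6    1.4]
[ 333  139   92   53 3929] [ 545.9 -332.8   82.4   39.8    1.5]
[ 221  154   60   48 2321] [ 427.  -335.5   49.7   40.4    0.9]
```

View pics/w2.png

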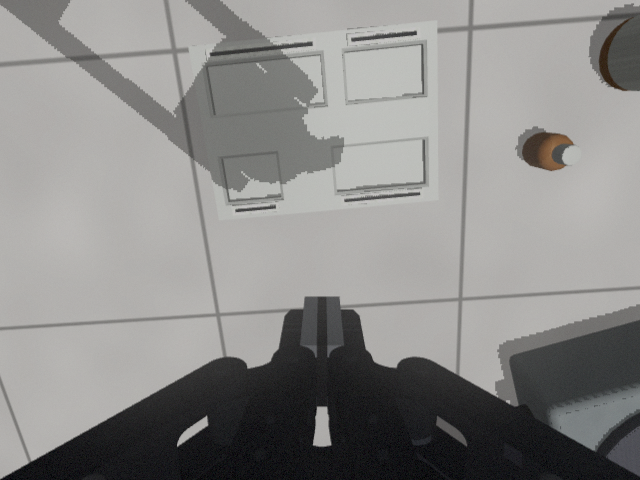

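The wrist view shows all four slots matching their nominal sizes within a millimetre:

| Slot | Wrist pixel | World position (mm) |
|---|---|---|
| a | (266,85) | (449.5, −256.2) |
| c | (385,73) | (551.9, −253.8) |
| b | (380,166) | (545.9, −332.8) |

Slot d is at (252,178) and isn't needed. Next I put a away.

```bash
cat >> h.py <<'E'
SLOT=dict(a=(.4495,-.2562),b=(.5459,-.3328),c=(.5519,-.2538)); YS=np.deg2rad(1.35)-np.pi
def away(n):
    L=LEN[n]; q=dp(-.017,-L/2)
    pick(*q,RY,.0405,opening=.055,up=.11)
    x,y=SLOT[n]; movep([x,y,.08],O(YS)); st("over slot")
    r=move_l([x,y,.0155],feed=.05,max_force=8); s=st(f"in slot hit={r}")
    return s
E
python3 - <<'E'
from h import *
s=away("a")
if s["eef_pos"][2]<.0205:
    gripper_to(.055); x,y=SLOT["a"]; move_l([x,y,.11],feed=.2); movep([.42,-.05,.25],O(RY)); print(blocks())
E
```

```text
picked t27.0 tcp [507.1 -26.3 109.4] open 32.1 F [ 0.   0.1 -3.1]
over slot t27.9 tcp [ 449.1 -255.2   79.1] open 32.2 F [-0.5 -0.6 -3. ]
in slot hit=True t29.1 tcp [ 449.2 -256.1   18. ] open 32.1 F [-0.3  0.3  3.8]
[(np.float64(579.9), np.float64(224.1), np.float64(75.9), np.float64(34.7), np.float64(-17.5), 0.03), (np.float64(567.3), np.float64(340.1), np.float64(60.5), np.float64(36.1), np.float64(9.2), 0.0302), (np.float64(449.5), np.float64(-257.6), np.float64(91.4), np.float64(39.1), np.float64(0.4), 0.0363)]
```

Block a is in its slot, with its top at 36 mm as expected. Block b goes through the same sequence, with checks.

```bash
cat >> h.py <<'E'
def run(n):
    L=LEN[n]; B=blocks(); r=[r for r in B if abs(r[2]-L*1e3)<5 and abs(r[5]-.03)<.004 and r[1]>100]; print(r); r=r[0]
    s=pick(r[0]/1e3,r[1]/1e3,np.deg2rad(r[4]),.010); assert .028<s["opening"]<.037
    place_reader(L); s=observe(); assert .028<s["opening"]<.037 and .038<s["eef_pos"][2]<.046
    release(); gripper_to(0); push_x(L); push_y(L); push_x(L)
    check(n)
def check(n):
    L=LEN[n]; movep([.42,-.16,.25],O(RY)); h=dp(-.017,-L/2)*1e3
    for r in blocks(): print(r, np.round([r[0]-h[0],r[1]-h[1],r[4]-np.rad2deg(YR)-90],1) if r[5]>.05 else "")
E
python3 - <<'E'
from h import *
run("b")
E
```

```text
[(np.float64(579.6), np.float64(223.7), np.float64(76.2), np.float64(34.5), np.float64(-16.7), 0.03)]
picked t34.9 tcp [578.6 223.5 108.7] open 32.0 F [ 0.8 -0.2 -3.5]
over reader t35.9 tcp [501.7 -23.6 109.6] open 32.4 F [-0.5 -0.  -2.3]
contact True
down t37.1 tcp [501.5 -24.   41.5] open 32.5 F [-0.4  0.   3.6]
push x hit True datum xy [-47.3 -37.9]
push y hit True datum xy [-18.  -86.8]
push x hit True datum xy [-47.3 -37.9]
(np.float64(570.5), np.float64(297.9), np.float64(60.5), np.float64(35.1), np.float64(7.7), 0.0302) 
(np.float64(508.0), np.float64(-18.6), np.float64(75.9), np.float64(34.1), np.float64(85.9), 0.0602) [-0.1 -0.1  0. ]
```

Block b is home to within 0.1 mm. c has been knocked to (570, 298), and I re-measure before each pick anyway. Next: lever, then put b away.

```bash
python3 - <<'E'
from h import *
lever(); check("b")
s=away("b")
if .015<s["eef_pos"][2]<.0205 and s["opening"]>.028:
    gripper_to(.055); x,y=SLOT["b"]; move_l([x,y,.11],feed=.2); movep([.42,-.05,.25],O(RY)); print(blocks())
E
```

```text
lever stop True datum xy [109.6 -63.8]
 t49.8 tcp [632.6 -53.2  65.3] open -0.6 F [-4.3  0.2  2.2]
(np.float64(570.4), np.float64(297.2), np.float64(60.6), np.float64(35.4), np.float64(7.0), 0.0301) 
(np.float64(508.2), np.float64(-18.7), np.float64(75.7), np.float64(34.3), np.float64(85.9), 0.0604) [ 0.1 -0.2  0. ]
picked t55.4 tcp [507.7 -18.3 109.5] open 32.0 F [ 0.2  0.9 -2.8]
over slot t56.6 tcp [ 545.6 -331.5   79.1] open 32.3 F [-0.8  0.2 -1.9]
in slot hit=True t57.8 tcp [ 545.6 -332.6   18.1] open 32.4 F [-0.7 -0.6  4.4]
[(np.float64(570.3), np.float64(297.9), np.float64(60.2), np.float64(35.5), np.float64(8.4), 0.0299), (np.float64(449.3), np.float64(-255.6), np.float64(91.2), np.float64(34.6), np.float64(1.3), 0.0362)]
```

```bash
python3 - <<'E'
from h import *
p,d=get_image("top");save("t","t3",cv2.resize(p[190:350,150:480],None,fx=2.4,fy=2.4,interpolation=2)); 
z=world("top",d)[:,:,2]; W=world("top",d); k=(np.hypot(W[:,:,0]-.5459,W[:,:,1]+.3328)<.055)&(z>.025); print("b",rect(W[k]),np.median(z[k]))
run("c")
E
```

```text
b (545.6728515625, -332.42230224609375, 75.41117095947266, 35.460426330566406, 1.9506440162658691) 0.03615938991995282
[(np.float64(570.5), np.float64(297.5), np.float64(60.1), np.float64(34.4), np.float64(8.5), 0.0301)]
picked t64.1 tcp [569.5 297.2 108.6] open 32.3 F [ 0.4  0.8 -2.6]
over reader t65.3 tcp [502.4 -15.6 109.7] open 32.0 F [ 0.4 -0.  -1.8]
contact True
down t66.5 tcp [502.1 -16.   41.5] open 32.0 F [-1.4  0.2  4.1]
push x hit True datum xy [-47.3 -30. ]
push y hit True datum xy [-17.9 -70.8]
push x hit True datum xy [-47.3 -29.9]
(np.float64(545.5), np.float64(-334.7), np.float64(76.2), np.float64(40.6), np.float64(1.4), 0.0361) 
(np.float64(508.6), np.float64(-10.6), np.float64(59.6), np.float64(34.2), np.float64(86.1), 0.0602) [-0.1 -0.1  0.2]
```

View pics/t3.png

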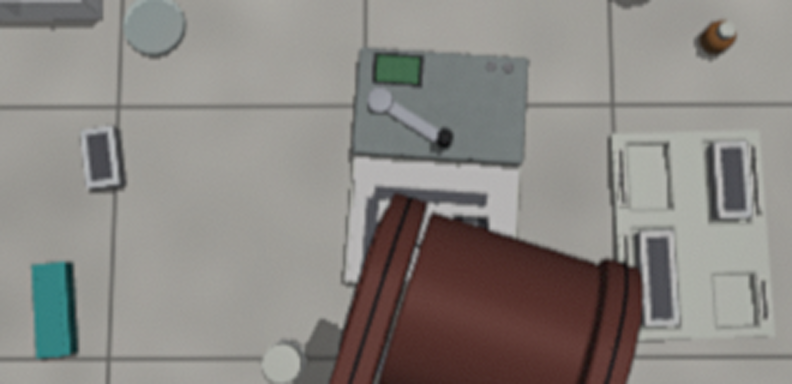

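The picture, taken before c was picked, shows a at (660,278) and b at (733,180) lying in their slots, with the lever at rest at (445,138). c is now home on the reader within 0.2 mm. Last cycle.

```bash
python3 - <<'E'
from h import *
lever(); check("c")
s=away("c")
if .015<s["eef_pos"][2]<.0205 and s["opening"]>.028:
    gripper_to(.055); x,y=SLOT["c"]; move_l([x,y,.12],feed=.2); movep([.25,-.5,.25],O(RY)); hold(.3); print(blocks()); st()
p,d=get_image("top");save("t","t4",p)
E
```

```text
lever stop True datum xy [109.6 -63.8]
 t79.1 tcp [632.6 -53.3  65.4] open -0.1 F [-4.5  0.3  1.4]
(np.float64(545.3), np.float64(-332.1), np.float64(76.0), np.float64(35.3), np.float64(1.5), 0.036) 
(np.float64(509.0), np.float64(-10.7), np.float64(58.7), np.float64(34.4), np.float64(88.0), 0.0601) [ 0.3 -0.2  2.1]
picked t84.8 tcp [508.3 -10.4 109.5] open 32.4 F [-0.1  0.9 -2.3]
over slot t85.8 tcp [ 551.2 -252.7   78.8] open 32.1 F [ 0.2  0.2 -1.1]
in slot hit=True t87.0 tcp [ 551.6 -253.7   18.1] open 32.3 F [-0.1 -1.3  4.6]
[(np.float64(545.0), np.float64(-334.7), np.float64(75.7), np.float64(40.0), np.float64(0.8), 0.0362), (np.float64(551.2), np.float64(-253.1), np.float64(60.3), np.float64(34.9), np.float64(1.0), 0.036), (np.float64(449.3), np.float64(-255.8), np.float64(91.4), np.float64(35.0), np.float64(1.3), 0.0361)]
 t90.2 tcp [ 250.2 -499.9  250. ] open 55.0 F [0.6 0.  0.8]
```

View pics/t4.png

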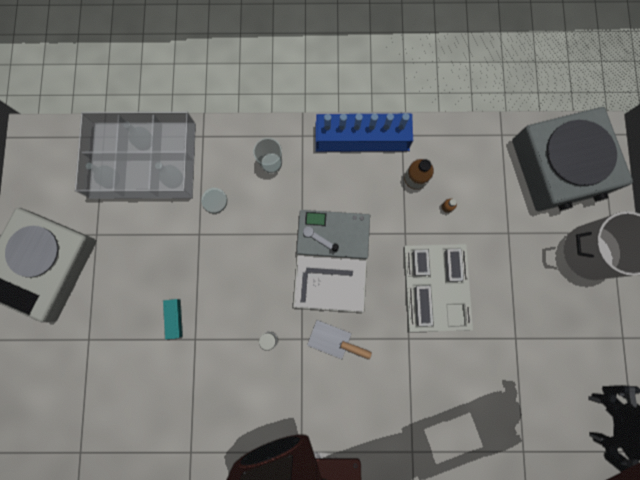

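All three blocks lie in their slots at (422,262), (455,264) and (424,305). The reader is empty with its lever at rest at (334,247), and the bystanders are where they started. I'm handing the job in.

```bash
python3 -c "
from plant import *
job_done()"
```

```text
the job is handed in; nothing more can be done
```

The job is handed in. Blocks a, b and c were on the bench; d was absent, and I left the turquoise look-alike alone. In that order, I pushed each block home on the reader, swung the lever to its stop, let it spring back, and put the block away in its own slot. It took about 90 s of the 210 s.

- **Seating:** before each lever swing, the pushes against both stops matched the block's nominal position. The camera put b and c within 0.2 mm and 0.2° of home. I checked a only by wrist view and push readings until after its swing, when the camera read it at home.
- **Lever:** it stopped firmly at 109.6 mm all three times, against an expected 109.7 mm. The pictures after a and b, and the last one, show it back at rest.
- **Storage:** the last picture shows all three blocks lying in their own slots with tops at 36 mm, as expected. The glassware and other things look unmoved.
- **Knock during the run:** block c was knocked about 4 cm aside while b was on the reader, so I measured it again before picking it up.
- **Check that disagreed:** after its lever swing, c's angle read 2.1° off, though its centre was within 0.3 mm. I took this as pixel noise, since earlier angle readings of untouched blocks also varied by about a degree, and did not re-measure it.
- **Side readings:** some width readings of a and b in the tray came out near 40 mm instead of 34. I put this down to the camera picking up the block's side face.

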